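# Check the gas bottle with the press-on pressure gauge

## Task

Lift the pressure gauge out of its green rest and press it squarely down over the brass valve stem of the gas bottle in the grey stand until its sprung rubber nose is pushed about half-way in (around 12 N), and hold it so for a good second so that the gas pushes the white reading rod out; never drive the nose to its stop. Then stand the gauge upright in its green rest again, let go, and leave the rod out so the reading can be taken. Leave the other things on the table alone.

Things in the scene. Friction and masses are not known exactly. Their poses are not given: they have to be found in the camera images.
- gauge_grip (a point): centre of the gauge's black grip block (30 mm along gauge x, 24 mm along gauge y, 46 mm high; grasp it across y), on the socket's axis, 81 mm above the gauge's bottom edge. The gauge, loose, 0.2 to 0.3 kg, 104 mm high, stands upright in the green rest; z up. A 15 mm thick barrel, axis 34 mm below this point, runs along +x to 70 mm; a stub runs 30 mm along -x
- nose (a joint): how far the gauge's sprung rubber nose is pushed up into the socket (m), 0 free, 0.006 at its stop; spring 4 N per mm, no preload. Half-way is 0.003 m, 12 N. The nose meets the top of the valve stem
- rod (a joint): how far the white reading rod stands out (m): 0 in, 0.025 fully out. A sprung gas pin hidden 2 to 10 mm down the valve's bore pushes the gauge's probe, and the rod moves as far: 10 to 18 mm when the nose meets the stem, plus what the nose is pressed in. About 1.2 N of friction; the rod stays out when the gauge comes off. Its tip is 74 mm from the gauge's axis when in
- rest_seat (a point): centre of the floor of the fixed green cup in which the gauge stands, 6 mm above the table; cup 26 mm deep from floor to rim, bore 40 mm widening to about 50 mm at the rim, on a grey 86 mm square plate. The gauge's bottom edge rests on this floor, so its grip point is then 81 mm above it
- holder_rim (a point): centre of the rim, 55 mm above the table, of the grey fixed round bottle stand (72 mm collar, 96 mm foot). The blue gas bottle (61 mm) is fixed in it, its upright brass stem exactly on this axis: a tube 16 mm outside, 10 mm bore, 42 mm long above the shoulder. The bottle sits higher or lower each time: the flat top of the stem is 55 to 85 mm above this point, not measured
- gauge: the same gauge, origin on its axis at its bottom edge. Below the grip a steel neck and a round socket, 26 mm outside, flared to 34 mm at the mouth, open below: bore 20 mm, mouth about 28 mm, flat rubber nose face 26 mm above the bottom edge, thin probe reaching 20 mm down from the nose. The white rod with an orange tip comes out of the barrel's +x end
- drops_a: clear eye-drop bottle with a white cap, 28 mm diameter, 58 mm high; leave it alone; origin under its centre
- drops_b: white eye-drop bottle with a green cap, 28 mm diameter, 58 mm high; leave it alone; origin under its centre
- penlight: aluminium penlight lying flat, 130 mm long, 17 mm high; leave it alone; origin under its centre
- occluder: black eye occluder paddle lying flat, 165 mm long, 6 mm thick; leave it alone; origin under its centre
- lens_case: white contact-lens case with a green and a blue lid, 68 x 32 mm, 14 mm high; leave it alone; origin under its centre
- trial_lens: red-rimmed trial lens with a tab lying flat, 38 mm diameter, 6 mm thick; leave it alone; origin under its centre
- spare_bottle: spare blue gas bottle with a red cap standing free, 61 mm diameter, 70 mm high; leave it alone; origin under its centre
Not all that is in view belongs to the job. Leave any red look-alike of the gauge alone.

How it is judged:
By the outcome, as a careful person would: the job done as asked, in the order asked, and still so for the second after the job is handed in, with the robot touching nothing.
It also fails if it takes over 72 s, if anything falls off the work surface, if the arm or the gripper's body presses on something with over 40 N, if the wrist force passes 120 N, or if a joint passes its speed limit or range.

## Robot

A 6-joint arm with a two-finger parallel gripper is mounted at the origin on the work surface. World frame = base frame: x ahead of the robot, y to its left, z up, the work surface at z = 0. Lengths are in m, angles in rad, forces in N, time in s.
With the tool pointing down it reaches from about 0.275 to 0.875 m from the base axis. Payload 12.5 kg.
Tool frame: the origin (TCP) lies at the very end of the fingers, on their centre line; the grasp point (between the pads) lies 19 mm behind it; z points along the fingers, y is the direction in which the jaws open and shut (so a half turn about z gives the same grasp; the last joint's range is limited). The gripper opens to 85 mm and grips with 20 to 120 N. Pads are 22 mm wide; open, the fingers measure 114 mm over their backs; the gripper's body (76 mm by 85 mm) begins 54 mm behind the grasp point. The pads swing forward as they close: fully open they stand 13 mm farther back than shut.
Start: joints at [-1.363, 0.351, 1.652, -0, 1.139, -0.085], TCP at [0.159, -0.527, 0.231] pointing down, gripper open.
Joint ranges: [-2.75, 2.75], [-0.79, 2.1], [0.01, 2.65], [-1.57, 4.71], [0.07, 3.14], [-2.87, 2.87]. Speed limits (rad/s): [2.22, 2.22, 2.79, 3.14, 3.14, 3.14].

## Interface

Orientations are given as [roll, pitch, yaw] about the fixed x, y, z axes, in that order (R = Rz(yaw) Ry(pitch) Rx(roll)).
In Python, from rig import monitor, optics, ctrl gives the robot as it stands.
- The arm moves only by the tool apply_moves, never from a script. Its argument "deltas" is a list that holds one entry, the list of rows, each a list of 6 numbers: the shift along the tool's x, y, z in m, then the turn, a rotation vector about the tool's x, y, z in rad. In form: [[[dx, dy, dz, ax, ay, az], ...]]. A call has exactly 10 rows; each row shifts and turns the commanded pose from where the row before left it, along the tool's axes as they then stand; what a row does not reach is not made up. A row lasts 1/12 s, in which the tool goes at most 41.7 mm and 7.16 degrees, less where a joint would pass 70% of its speed; a pose out of reach is approached as far as the arm can. A call with a gripper value outside its range is refused whole. "gripper" is the finger opening in m, from 0 to 0.0854, set as the call begins (left out, the last holds). The fingers move at their own pace and stop on an object; "newtons" is the grip in N (left out, the last holds). Time passes only in rows, so rows that do not move let the fingers close, or fill a call up. It gives the time, the measured TCP pose, the force and the opening at its end, in the units of the state.
- monitor.state(): the state, without advancing time (a new reading comes with each control period).
- optics.snapshot(name): name is "scene" or "top"; returns a dict with "image" (420x560x3 uint8, red, green, blue), "z_map" (420x560 float32, m along the optical axis (not along the pixel's ray), 0 where there is no reading), "camera_matrix" (3x3 intrinsics, pixels), "rvec" (rotation vector, rad) and "tvec" (3), from world to camera coordinates, as OpenCV has them. Camera axes: x right, y down, z forward; pixel columns grow to the right and rows downward; lengths in m; the calibration is good to about 2 mm. A picture is of the moment at which its call begins.
- ctrl.sign_off(): hands the job in, once; it reports no verdict.
The state is a dict: "time_s": time; "q": joint angles; "joint_vel": joint speeds; "joint_torque": joint torques, N m; "ee_pos": TCP position; "eef_rot": TCP orientation; "wrist_force": force on the tool from outside, world axes, zero at the start; "wrist_torque": the same for the moment, N m; "gripper_width": finger opening in m.
Only numpy, scipy, OpenCV 4.12 (cv2) and the standard library are available. Lean on these libraries where they do the work, as an engineer would, in place of code of your own. Each camera call takes 0.05 s, during which the arm holds its last target. There are 200 camera calls.

## Working session

There is one attempt and no reset: what is moved stays moved. The work goes in short steps, Python scripts to look and compute and a tool call to move; the robot and the scene stay as the last step left them, time stands still between calls to the robot, and variables do not carry over. Pictures are saved under pics/ and viewed, about 8 in all and at most 12, crops included, and the job is handed in when it is done.

Besides the shell and the picture viewer there is one more tool, called after "Request:" as name(argument=value, ...) on one line, values as JSON. apply_moves: Moves the arm, as the interface text tells. Its arguments: {"type":"object","properties":{"deltas":{"type":"array"},"gripper":{"type":"number"},"newtons":{"type":"number"}},"required":["deltas"]}

```bash
mkdir -p pics; cat > h.py <<'E'
import numpy as np, cv2
from rig import monitor, optics, ctrl
def snap(n):
    s=optics.snapshot(n); s['R']=cv2.Rodrigues(np.array(s['rvec'],float))[0]; s['t']=np.array(s['tvec'],float).ravel(); s['K']=np.array(s['camera_matrix']); return s
def cloud(s):
    z=s['z_map']; v,u=np.mgrid[:z.shape[0],:z.shape[1]]
    K=s['K']; c=np.stack([(u-K[0,2])/K[0,0]*z,(v-K[1,2])/K[1,1]*z,z],-1)
    P=(c-s['t'])@s['R']; P[z==0]=np.nan; return P
def proj(s,p):
    return cv2.projectPoints(np.array(p,float).reshape(-1,3),s['R'],s['t'],s['K'],None)[0].reshape(-1,2)
def save(s,f,box=None,k=1):
    im=s['image'][:,:,::-1]
    if box: u0,v0,u1,v1=box; im=im[v0:v1,u0:u1]
    cv2.imwrite('pics/'+f,cv2.resize(im,None,fx=k,fy=k,interpolation=cv2.INTER_CUBIC))
E
python3 - <<'E'
from h import *
a=snap('scene');b=snap('top')
import pickle; pickle.dump((a,b),open('s0.pkl','wb'))
im=np.hstack([cv2.resize(x['image'],(400,300)) for x in(a,b)])
save(a,'scene0.png',None,1.4);save(b,'top0.png',None,1.4)
for s in(a,b): print(-s['R'].T@s['t'],s['R'][2],s['K'][0,0])
print(monitor.state())
E
```

```text
[1.24434213 0.74079107 0.80254211] [-0.53835786 -0.61708858 -0.57390983] 546.1568001309711
[ 0.37794663 -0.03686055  1.20867331] [ 0.16829481  0.03013086 -0.9852761 ] 523.2203172991194
{'time_s': 0.1, 'q': array([-1.36257610e+00,  3.51212293e-01,  1.65235136e+00, -1.62101591e-05,
        1.13910656e+00, -8.46085208e-02]), 'joint_vel': array([-0.00182629, -0.00259229, -0.00237551, -0.00154711, -0.00123761,
       -0.00138675]), 'joint_torque': array([ 5.60276803e-04, -5.06834865e+01, -2.91876000e+01, -4.75244974e-05,
        2.66710522e-03, -1.58357005e-05]), 'ee_pos': array([ 0.15871859, -0.52629069,  0.23079918]), 'eef_rot': array([-3.14051770e+00, -7.63990657e-05,  2.92835496e-01]), 'wrist_force': array([-0.37008777,  0.35452431,  0.45768451]), 'wrist_torque': array([ 0.00448271, -0.05230939, -0.02187441]), 'gripper_width': 0.08566669588503023}
```

View pics/scene0.png

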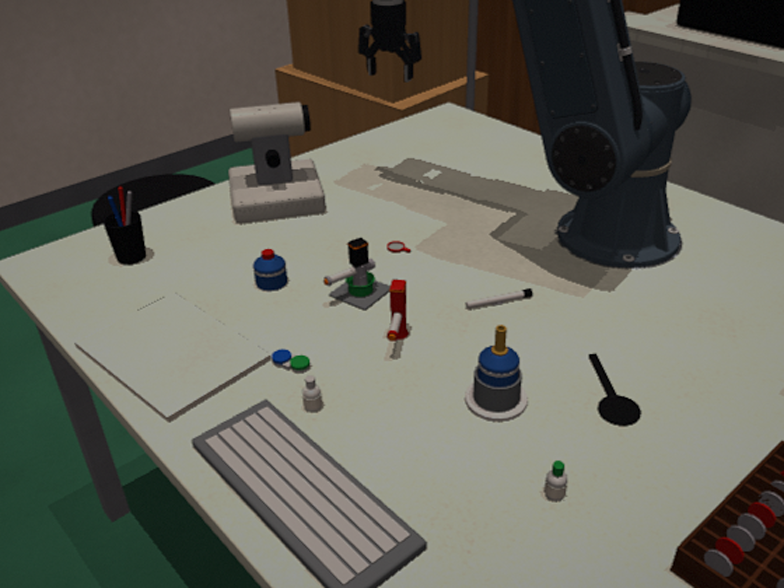

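View pics/top0.png

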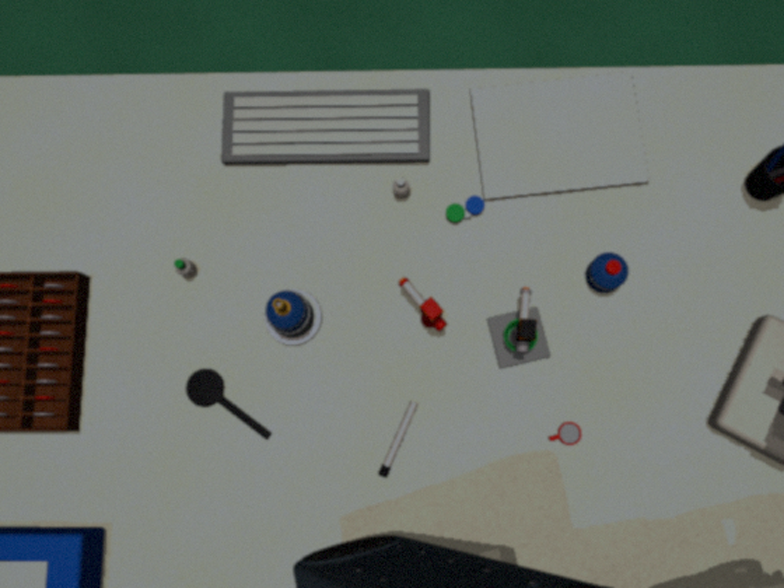

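The black-gripped gauge in the green rest is at scene (358,253) and top (526,330), as displayed. The red look-alike, at scene (398,305) and top (430,310), is to be left alone. The bottle in the grey stand, with its brass stem, is at scene (500,340) and top (282,308). Next I'll measure these and confirm with a crop.

```bash
python3 - <<'E'
from h import *
import pickle
a,b=pickle.load(open('s0.pkl','rb'))
crops=[]
for s,box in((a,(215,150,395,300)),(b,(180,190,400,270))):
    u0,v0,u1,v1=box; crops.append(cv2.resize(s['image'][v0:v1,u0:u1,::-1],(790,int(790*(v1-v0)/(u1-u0))),interpolation=3))
save(a,'gauge.png',(215,150,395,300),4)
def reg(s,box,zl,zh):
    u0,v0,u1,v1=box; P=cloud(s)[v0:v1,u0:u1].reshape(-1,3); P=P[(P[:,2]>zl)&(P[:,2]<zh)]; return P
def rep(n,P):
    if len(P)==0: print(n,0);return
    print(n,len(P),'mean',P.mean(0).round(4),'med',np.median(P,0).round(4),'min',P.min(0).round(4),'max',P.max(0).round(4))
for n,s,g,st in(('scene',a,(240,165,290,215),(345,225,375,255)),('top',b,(360,200,390,255),(190,205,215,225))):
    print(n); 
    P=reg(s,g,.1,.13);rep('griptop',P)
    rep('grip',reg(s,g,.07,.13))
    if len(P)>4: print(cv2.minAreaRect((P[:,:2]*1000).astype(np.float32)))
    rep('stemreg',reg(s,st,.1,.2)); P=reg(s,st,.1,.2)
    h=np.histogram(P[:,2],bins=np.arange(.09,.16,.005));print(h[0])
    for lo in np.arange(.09,.16,.01): rep('  %.2f'%lo,P[(P[:,2]>lo)&(P[:,2]<lo+.01)])
# barrel
P=reg(b,(355,200,400,262),.045,.075);rep('barrel top',P)
# holder foot/collar in top, plate
P=reg(b,(340,210,400,270),.003,.012);rep('plate',P)
print(cv2.minAreaRect((P[:,:2]*1000).astype(np.float32)))
E
```

```text
scene
griptop 197 mean [ 0.5421 -0.1336  0.1065] med [ 0.54   -0.1903  0.1059] min [ 0.51   -0.2171  0.1   ] max [ 0.576  -0.0377  0.1152]
grip 416 mean [ 0.542  -0.1384  0.0963] med [ 0.5386 -0.1912  0.098 ] min [ 0.5099 -0.2175  0.0702] max [ 0.576  -0.0377  0.1152]
((541.9952392578125, -126.4556884765625), (182.8208770751953, 34.28534698486328), 76.98127746582031)
stemreg 173 mean [0.5627 0.1728 0.1208] med [0.5638 0.1741 0.1211] min [0.5498 0.1579 0.1001] max [0.571  0.1877 0.1426]
[ 0  0 36 18 13 16 16 14 19 29 12  0  0  0]
  0.09 0
  0.10 54 mean [0.5632 0.1732 0.1037] med [0.5649 0.1752 0.1028] min [0.5498 0.1579 0.1001] max [0.571  0.1877 0.1097]
  0.11 29 mean [0.5639 0.174  0.1157] med [0.5645 0.1751 0.1165] min [0.5559 0.1658 0.1106] max [0.5694 0.1793 0.1198]
  0.12 30 mean [0.564  0.1738 0.1247] med [0.5645 0.1751 0.1243] min [0.5571 0.1646 0.1204] max [0.5695 0.1802 0.1293]
  0.13 48 mean [0.561  0.1713 0.1358] med [0.5621 0.1717 0.1359] min [0.5516 0.1628 0.1301] max [0.5689 0.1784 0.14  ]
  0.14 12 mean [0.5619 0.172  0.1409] med [0.5637 0.1713 0.1406] min [0.5537 0.1
[... 879 characters left out ...]
.5542 0.1702 0.1238] min [0.5501 0.1647 0.1217] max [0.5634 0.1779 0.1299]
  0.13 30 mean [0.5579 0.1718 0.1364] med [0.5578 0.1722 0.1363] min [0.5504 0.1645 0.1303] max [0.5653 0.1793 0.1397]
  0.14 18 mean [0.5571 0.1724 0.142 ] med [0.5561 0.1732 0.1419] min [0.5503 0.1657 0.1405] max [0.5649 0.1785 0.1439]
  0.15 0
  0.16 0
barrel top 240 mean [ 0.5461 -0.2012  0.061 ] med [ 0.5565 -0.2015  0.0616] min [ 0.4921 -0.2137  0.0457] max [ 0.5955 -0.1876  0.0743]
plate 1268 mean [ 0.5198 -0.1973  0.0061] med [ 0.5139 -0.1902  0.0059] min [ 0.4567 -0.2692  0.003 ] max [ 0.5943 -0.1311  0.0119]
((525.1433715820312, -200.1349639892578), (137.5192108154297, 137.50296020507812), 89.66878509521484)
```

View pics/gauge.png

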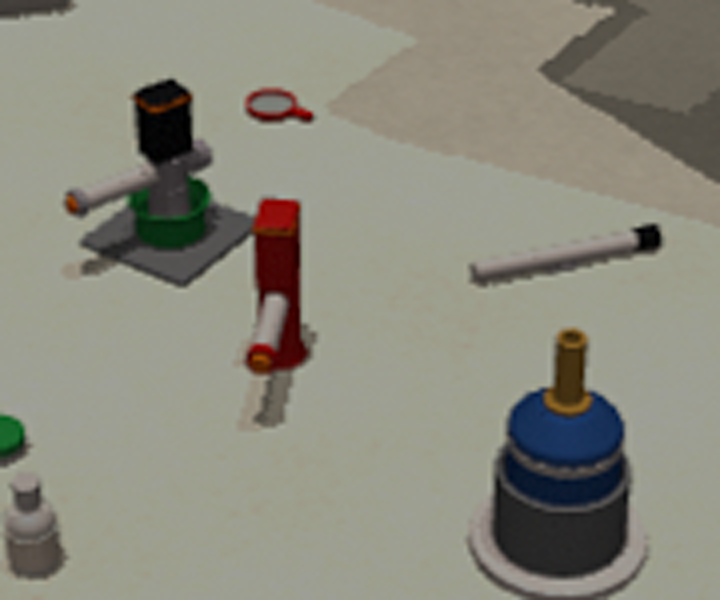

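The crop confirms it. The black-gripped gauge stands in the green cup, its barrel pointing towards +x. The red one stands on the bare table. One refinement: barrel yaw and scene-camera consistency.

```bash
python3 - <<'E'
from h import *
import pickle
a,b=pickle.load(open('s0.pkl','rb'))
for s in(a,b):
    P=cloud(s).reshape(-1,3)
    def sel(x0,x1,y0,y1,z0,z1): 
        return P[(P[:,0]>x0)&(P[:,0]<x1)&(P[:,1]>y0)&(P[:,1]<y1)&(P[:,2]>z0)&(P[:,2]<z1)]
    Q=sel(.49,.56,-.23,-.17,.106,.12); print('grip',len(Q),Q.mean(0).round(4),(Q.min(0)+Q.max(0))/2,cv2.minAreaRect((Q[:,:2]*1000).astype(np.float32)))
    Q=sel(.545,.61,-.23,-.17,.045,.075); 
    f=cv2.fitLine(Q[:,:2].astype(np.float32),cv2.DIST_HUBER,0,.001,.001).ravel(); print('barrel yaw',np.degrees(np.arctan(f[1]/f[0])),f,'xmax',Q[:,0].max(), 'zmax',np.percentile(Q[:,2],95))
    Q=sel(.53,.59,.14,.2,.138,.155); print('stem top',len(Q),(Q.min(0)+Q.max(0))/2,cv2.minEnclosingCircle((Q[:,:2]*1000).astype(np.float32)),np.percentile(Q[:,2],[50,90]))
    Q=sel(.50,.62,.11,.235,.003,.02); print('foot',len(Q),cv2.minEnclosingCircle((Q[:,:2]*1000).astype(np.float32)))
    Q=sel(.47,.57,-.25,-.15,.026,.036); print('cup rim',len(Q),cv2.minEnclosingCircle((Q[:,:2]*1000).astype(np.float32)))
    Q=sel(.46,.585,-.265,-.135,.004,.009); print('plate',len(Q),cv2.minAreaRect((Q[:,:2]*1000).astype(np.float32)))
    Q=sel(.3,.7,-.3,.3,-.02,.004); print('table z',np.median(Q[:,2]))
E
```

```text
grip 80 [ 0.5264 -0.2006  0.11  ] [ 0.52605467 -0.20232903  0.11080302] ((525.3026733398438, -201.253662109375), (29.567951202392578, 31.487977981567383), 84.01615905761719)
barrel yaw -6.7900033 [ 0.99298614 -0.11823072  0.57253283 -0.2038976 ] xmax 0.6011029524959183 zmax 0.0630422592264315
stem top 27 [0.56012862 0.17095303 0.14034412] ((560.8553466796875, 169.8963165283203), 9.27102279663086) [0.13996672 0.14147319]
foot 566 ((562.6719970703125, 173.521728515625), 81.3261489868164)
cup rim 102 ((524.1648559570312, -200.80368041992188), 30.182846069335938)
plate 371 ((526.8601684570312, -202.377197265625), (104.23779296875, 111.84907531738281), 6.068699359893799)
table z 0.0005839769662074462
grip 167 [ 0.5225 -0.2003  0.1114] [ 0.52257622 -0.20064314  0.11132617] ((522.664794921875, -200.8009490966797), (23.929494857788086, 31.805408477783203), 87.71778106689453)
barrel yaw -4.111457 [ 0.99742645 -0.07169689  0.5674947  -0.20377101] xmax 0.5954869344187106 zmax 0.0647455242694641
stem top 29 [0.5577741  0.17147935 0.14104006] ((557.2383422851562, 172.52398681640625), 8.078716278076172) [0.14103205 0.14291024]
foot 807 ((558.4053955078125, 172.22775268554688), 83.76289367675781)
cup rim 99 ((522.4553833007812, -200.1436309814453), 27.46588897705078)
plate 753 ((522.721923828125, -199.97134399414062), (129.95750427246094, 122.85848999023438), 89.79668426513672)
table z 0.0009796091049446226
```

Request:
apply_moves(deltas=[[[0,0,0,0,0,0.097],[0,0,0,0,0,0.097],[0,0,0,0,0,0.097],[0,0,0,0,0,0.097],[0.0256,-0.0276,0,0,0,0],[0.0256,-0.0276,0,0,0,0],[0.0256,-0.0276,0,0,0,0],[0.0256,-0.0276,0,0,0,0],[0.0256,-0.0276,0,0,0,0],[0.0256,-0.0276,0,0,0,0]]], gripper=0.08)

```text
time_s: 0.93
ee_pos: [0.3284, -0.3748, 0.2312]
eef_rot: [-3.141, 0.0, -0.095]
wrist_force: [1.3, -0.5, -0.4]
gripper_width: 0.0797
```

Request:
apply_moves(deltas=[[[0.0256,-0.0276,0,0,0,0],[0.0256,-0.0276,0,0,0,0],[0.0256,-0.0276,0,0,0,0],[0.0256,-0.0276,0,0,0,0],[0.0256,-0.0276,0,0,0,0],[0.0256,-0.0276,0,0,0,0],[0.0256,-0.0276,0,0,0,0],[0,0,0.03,0,0,0],[0,0,0.03,0,0,0],[0,0,0.02,0,0,0]]])

```text
time_s: 1.77
ee_pos: [0.5236, -0.1999, 0.1487]
eef_rot: [-3.141, 0.002, -0.094]
wrist_force: [0.6, -0.7, -0.3]
gripper_width: 0.0799
```

Request:
apply_moves(deltas=[[[0,0,0.016,0,0,0],[0,0,0.016,0,0,0],[0,0,0.016,0,0,0],[0,0,0.016,0,0,0],[0,0,0.008,0,0,0],[0,0,0.006,0,0,0],[0,0,0.003,0,0,0],[0,0,0,0,0,0],[0,0,0,0,0,0],[0,0,0,0,0,0]]])

```text
time_s: 2.6
ee_pos: [0.5245, -0.2012, 0.071]
eef_rot: [3.141, -0.001, -0.095]
wrist_force: [-0.2, -0.1, 0.2]
gripper_width: 0.0799
```

```bash
python3 - <<'E'
from h import *
a=snap('scene');b=snap('top')
A=cv2.resize(a['image'][150:225,225:315,::-1],(480,400),interpolation=2)
B=cv2.resize(b['image'][190:265,330:420,::-1],(320*3//3,267),interpolation=2)
B=cv2.copyMakeBorder(B,0,133,0,0,0)
cv2.imwrite('pics/pre.png',np.hstack([A,B]))
print(monitor.state()['ee_pos'],monitor.state()['wrist_force'])
E
```

```text
[ 0.52444976 -0.20116107  0.07090416] [-0.87838818  0.34580525 -0.25839975]
```

View pics/pre.png

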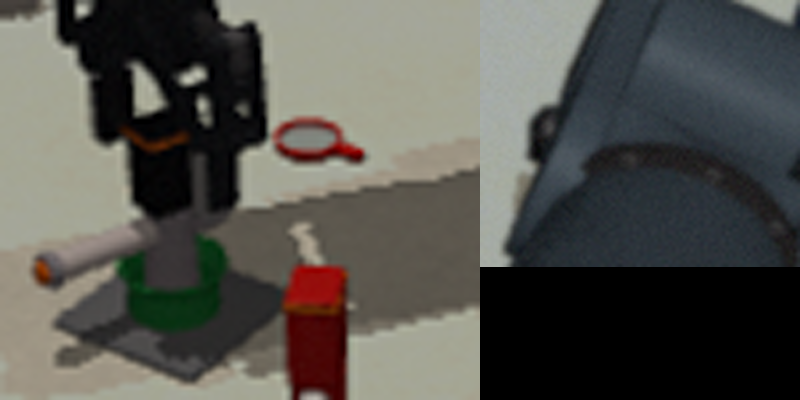

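The fingers straddle the grip in the left crop: grip at about (160,180), one finger on each side. The arm blocks the top view. Closing now.

Request:
apply_moves(deltas=[[[0,0,0.002,0,0,0],[0,0,0,0,0,0],[0,0,0,0,0,0],[0,0,0,0,0,0],[0,0,0,0,0,0],[0,0,0,0,0,0],[0,0,0,0,0,0],[0,0,0,0,0,0],[0,0,0,0,0,0],[0,0,0,0,0,0]]], gripper=0.015, newtons=60)

```text
time_s: 3.53
ee_pos: [0.5242, -0.2011, 0.0683]
eef_rot: [3.142, -0.0, -0.095]
wrist_force: [-0.2, -0.2, 1.1]
gripper_width: 0.0234
```

Request:
apply_moves(deltas=[[[0,0,0,0,0,0],[0,0,0,0,0,0],[0,0,0,0,0,0],[0,0,0,0,0,0],[0,0,0,0,0,0],[0,0,0,0,0,0],[0,0,0,0,0,0],[0,0,0,0,0,0],[0,0,0,0,0,0],[0,0,0,0,0,0]]])

```text
time_s: 4.37
ee_pos: [0.5242, -0.2011, 0.0683]
eef_rot: [3.142, -0.0, -0.095]
wrist_force: [0.2, -1.3, 0.7]
gripper_width: 0.0233
```

Request:
apply_moves(deltas=[[[0,0,-0.005,0,0,0],[0,0,-0.01,0,0,0],[0,0,-0.015,0,0,0],[0,0,-0.02,0,0,0],[0,0,-0.025,0,0,0],[0,0,-0.03,0,0,0],[0,0,-0.03,0,0,0],[0,0,-0.025,0,0,0],[0,0,-0.01,0,0,0],[0,0,0,0,0,0]]])

```text
time_s: 5.2
ee_pos: [0.5249, -0.2013, 0.2409]
eef_rot: [3.14, -0.004, -0.095]
wrist_force: [0.7, 0.9, -3.1]
gripper_width: 0.0235
```

Request:
apply_moves(deltas=[[[0,-0.01,0,0,0,0],[0,-0.02,0,0,0,0],[0,-0.025,0,0,0,0],[0,-0.025,0,0,0,0],[0,-0.025,0,0,0,0],[0,-0.025,0,0,0,0],[0,-0.025,0,0,0,0],[0,-0.025,0,0,0,0],[0,-0.025,0,0,0,0],[0,-0.025,0,0,0,0]]])

```text
time_s: 6.03
ee_pos: [0.5448, 0.0299, 0.236]
eef_rot: [3.142, 0.004, -0.095]
wrist_force: [0.1, -1.0, -2.5]
gripper_width: 0.0235
```

Request:
apply_moves(deltas=[[[0,-0.025,0,0,0,0],[0,-0.025,0,0,0,0],[0,-0.025,0,0,0,0],[0,-0.025,0,0,0,0],[-0.001,-0.022,0,0,0,0],[0,-0.015,0,0,0,0],[0,-0.007,0,0,0,0],[0,0,0,0,0,0],[0,0,0,0,0,0],[0,0,0,0,0,0]]])

```text
time_s: 6.87
ee_pos: [0.5586, 0.1704, 0.238]
eef_rot: [3.141, 0.001, -0.096]
wrist_force: [-0.6, -0.2, -1.9]
gripper_width: 0.023
```

```bash
python3 - <<'E'
from h import *
a=snap('scene');b=snap('top')
import pickle; pickle.dump((a,b),open('s1.pkl','wb'))
A=cv2.resize(a['image'][150:300,300:420,::-1],(480,600),interpolation=2)
B=cv2.resize(b['image'][165:265,150:230,::-1],(310,388),interpolation=2)
B=cv2.copyMakeBorder(B,0,212,0,0,0)
cv2.imwrite('pics/over.png',np.hstack([A,B]))
s=monitor.state();print(s['ee_pos'],s['eef_rot'],s['wrist_force'],s['wrist_torque'])
P=cloud(a)[150:300,300:420].reshape(-1,3)
P=P[(abs(P[:,0]-.56)<.04)&(abs(P[:,1]-.1715)<.04)]
for lo in np.arange(.1,.26,.005):
    Q=P[(P[:,2]>lo)&(P[:,2]<=lo+.005)]
    if len(Q)>2:print('%.3f'%lo,len(Q),((Q.min(0)+Q.max(0))/2)[:2].round(4),np.ptp(Q,0)[:2].round(4))
E
```

```text
[0.55873288 0.17043748 0.23824106] [ 3.14146327e+00  1.54478462e-04 -9.63667157e-02] [-0.19996453 -0.1533874  -1.65653355] [0.00242445 0.05173423 0.03310976]
0.100 48 [0.5611 0.1724] [0.0256 0.0256]
0.105 14 [0.5608 0.1742] [0.0131 0.0138]
0.110 16 [0.5618 0.1718] [0.0152 0.0123]
0.115 16 [0.562  0.1721] [0.0101 0.0135]
0.120 15 [0.5623 0.1723] [0.0104 0.0128]
0.125 17 [0.563 0.17 ] [0.0092 0.0174]
0.130 18 [0.5615 0.172 ] [0.0133 0.0105]
0.135 26 [0.5601 0.1709] [0.0155 0.0176]
0.140 14 [0.5609 0.1718] [0.0134 0.0151]
0.175 26 [0.563 0.174] [0.0249 0.0243]
0.180 44 [0.5613 0.1719] [0.0284 0.0298]
0.185 37 [0.5633 0.1716] [0.0215 0.0288]
0.190 25 [0.5633 0.1741] [0.017  0.0188]
0.195 28 [0.563  0.1726] [0.0182 0.02  ]
0.200 28 [0.5632 0.1731] [0.0178 0.0183]
0.205 29 [0.5607 0.173 ] [0.0231 0.0206]
0.210 30 [0.5616 0.1748] [0.0208 0.017 ]
0.215 24 [0.5663 0.1772] [0.0606 0.0105]
0.220 48 [0.5653 0.1779] [0.0693 0.0113]
0.225 88 [0.5646 0.1731] [0.0691 0.0225]
0.230 57 [0.5639 0.174 ] [0.0702 0.02  ]
0.235 16 [0.5656 0.1732] [0.0173 0.0294]
0.240 36 [0.5678 0.172 ] [0.0165 0.0404]
0.245 50 [0.5664 0.1703] [0.021  0.0491]
0.250 55 [0.5645 0.1693] [0.0218 0.0535]
0.255 49 [0.5654 0.1699] [0.0223 0.0527]
```

View pics/over.png

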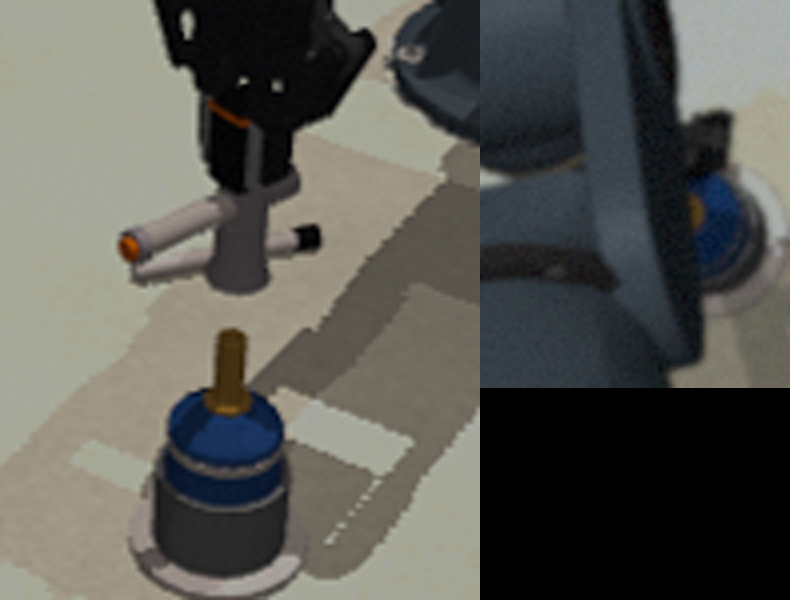

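Gauge is in hand above the stem: mouth at (240,285), stem top at (231,335). I'll fit both cylinders in this same view to get the lateral offset.

```bash
cat > fit.py <<'E'
from h import *
from scipy.optimize import least_squares
def fit(P,c,z0,z1,r,rad=.03):
    Q=P[(P[:,2]>z0)&(P[:,2]<z1)&(np.hypot(P[:,0]-c[0],P[:,1]-c[1])<rad)]
    f=least_squares(lambda p:np.hypot(Q[:,0]-p[0],Q[:,1]-p[1])-r,c,loss='soft_l1',f_scale=.001)
    return f.x.round(4),len(Q),np.sqrt(np.mean(f.fun**2)).round(4)
def sil(s,P,c,z0,z1,rad):
    # silhouette mid-column per image row -> lateral offset (m) from the axis through c
    m=(P[...,2]>z0)&(P[...,2]<z1)&(np.hypot(P[...,0]-c[0],P[...,1]-c[1])<rad)
    o=[]
    for v in np.unique(np.where(m)[0]):
        u=np.where(m[v])[0]
        if len(u)<5: continue
        z=np.median(P[v,u,2]); pu=proj(s,[c[0],c[1],z])[0]; d=(s['R']@np.array([c[0],c[1],z])+s['t'])[2]
        o.append(((u.min()+u.max())/2-pu[0])*d/s['K'][0,0])
    return np.mean(o).round(4),np.std(o).round(4),len(o)
E
python3 - <<'E'
from fit import *
import pickle
a,_=pickle.load(open('s1.pkl','rb')); P=cloud(a);F=P.reshape(-1,3);c=(.561,.1715)
print('right axis',a['R'][0])
print('stem',fit(F,c,.107,.137,.008,.02),'gauge',fit(F,c,.191,.212,.013,.03))
print('sil stem',sil(a,P,c,.107,.137,.02),'gauge',sil(a,P,c,.191,.212,.03),sil(a,P,c,.18,.186,.03))
a,b=pickle.load(open('s0.pkl','rb')); P=cloud(a)
print('s0 stem',fit(P.reshape(-1,3),c,.107,.137,.008,.02),sil(a,P,c,.107,.137,.02))
print('s0 grip top',end=' ')
P=cloud(b).reshape(-1,3);print('top stem',fit(P,(.557,.172),.107,.137,.008,.02))
E
```

```text
right axis [-0.74500682  0.66681062 -0.01812295]
stem (array([0.5591, 0.1697]), 97, np.float64(0.0015)) gauge (array([0.5579, 0.1693]), 116, np.float64(0.0013))
sil stem (np.float64(-0.0004), np.float64(0.0004), 11) gauge (np.float64(0.0001), np.float64(0.0003), 10) (np.float64(0.0005), np.float64(0.0015), 5)
s0 stem (array([0.5594, 0.1697]), 99, np.float64(0.0015)) (np.float64(-0.0004), np.float64(0.0004), 11)
s0 grip top top stem (array([0.5579, 0.1724]), 42, np.float64(0.0029))
```

Request:
apply_moves(deltas=[[[0.001,-0.0006,0,0,0,0],[0,0,0.006,0,0,0],[0,0,0.008,0,0,0],[0,0,0.008,0,0,0],[0,0,0.006,0,0,0],[0,0,0.004,0,0,0],[0,0,0.002,0,0,0],[0,0,0,0,0,0],[0,0,0,0,0,0],[0,0,0,0,0,0]]])

```text
time_s: 7.8
ee_pos: [0.56, 0.172, 0.2046]
eef_rot: [-3.141, -0.001, -0.095]
wrist_force: [0.1, -0.2, -1.4]
gripper_width: 0.0235
```

Request:
apply_moves(deltas=[[[0,0,0.002,0,0,0],[0,0,0.001,0,0,0],[0,0,0.001,0,0,0],[0,0,0.001,0,0,0],[0,0,0.001,0,0,0],[0,0,0.001,0,0,0],[0,0,0.001,0,0,0],[0,0,0,0,0,0],[0,0,0,0,0,0],[0,0,0,0,0,0]]])

```text
time_s: 8.63
ee_pos: [0.5598, 0.1719, 0.1963]
eef_rot: [-3.142, -0.0, -0.095]
wrist_force: [0.2, -0.2, -2.0]
gripper_width: 0.0237
```

```bash
python3 - <<'E'
from fit import *
a=snap('scene'); P=cloud(a);F=P.reshape(-1,3);c=(.560,.1705)
s=monitor.state();p=s['ee_pos'];print(p,s['eef_rot'],s['wrist_force'],s['wrist_torque']); b=p[2]-.0623
print('stem',fit(F,c,.107,b-.005,.008,.02),'gauge',fit(F,c,b+.015,b+.036,.013,.03))
print('sil stem',sil(a,P,c,.107,b-.005,.02),'gauge',sil(a,P,c,b+.015,b+.036,.03))
save(a,'near.png',(310,170,400,260),6)
E
```

```text
[0.55980434 0.17186258 0.19635248] [-3.14156580e+00 -9.82864754e-05 -9.52073646e-02] [ 0.8787026   0.01811923 -2.01367458] [0.0055071  0.0275207  0.04875098]
stem (array([0.5595, 0.1698]), 60, np.float64(0.0014)) gauge (array([0.559 , 0.1709]), 111, np.float64(0.0013))
sil stem (np.float64(-0.0002), np.float64(0.0003), 8) gauge (np.float64(0.001), np.float64(0.0009), 9)
```

View pics/near.png

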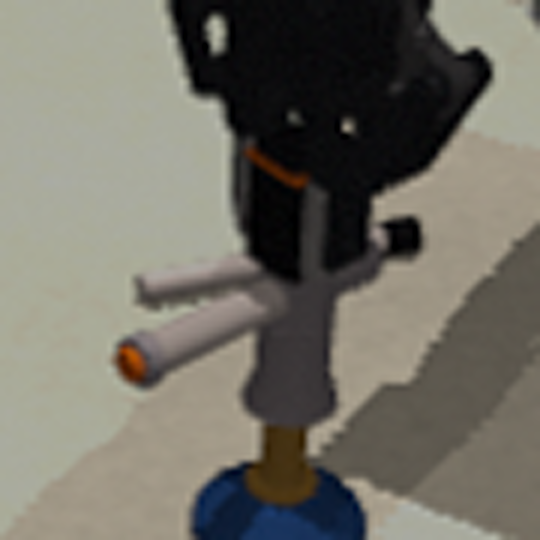

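The stem (285,450) sits under the mouth (290,405), about 1 mm off. Nudging that and going down.

Request:
apply_moves(deltas=[[[0.0006,0.0009,0,0,0,0],[0,0,0.001,0,0,0],[0,0,0.001,0,0,0],[0,0,0.001,0,0,0],[0,0,0.001,0,0,0],[0,0,0.001,0,0,0],[0,0,0.001,0,0,0],[0,0,0,0,0,0],[0,0,0,0,0,0],[0,0,0,0,0,0]]])

```text
time_s: 9.52
ee_pos: [0.5603, 0.1709, 0.1903]
eef_rot: [-3.142, -0.0, -0.095]
wrist_force: [0.4, 0.9, -2.1]
gripper_width: 0.0234
```

Request:
apply_moves(deltas=[[[0,0,0.001,0,0,0],[0,0,0.001,0,0,0],[0,0,0.001,0,0,0],[0,0,0.001,0,0,0],[0,0,0.001,0,0,0],[0,0,0.001,0,0,0],[0,0,0,0,0,0],[0,0,0,0,0,0],[0,0,0,0,0,0],[0,0,0,0,0,0]]])

```text
time_s: 10.35
ee_pos: [0.5602, 0.1709, 0.1842]
eef_rot: [3.142, 0.0, -0.095]
wrist_force: [-0.2, 0.2, -2.0]
gripper_width: 0.0232
```

Request:
apply_moves(deltas=[[[0,0,0.001,0,0,0],[0,0,0.001,0,0,0],[0,0,0.001,0,0,0],[0,0,0.001,0,0,0],[0,0,0.0005,0,0,0],[0,0,0.0005,0,0,0],[0,0,0,0,0,0],[0,0,0,0,0,0],[0,0,0,0,0,0],[0,0,0,0,0,0]]])

```text
time_s: 11.18
ee_pos: [0.5603, 0.1709, 0.1793]
eef_rot: [3.142, -0.0, -0.095]
wrist_force: [-0.2, -0.3, -1.8]
gripper_width: 0.0233
```

Request:
apply_moves(deltas=[[[0,0,0.0005,0,0,0],[0,0,0.0005,0,0,0],[0,0,0.0005,0,0,0],[0,0,0,0,0,0],[0,0,0,0,0,0],[0,0,0,0,0,0],[0,0,0,0,0,0],[0,0,0,0,0,0],[0,0,0,0,0,0],[0,0,0,0,0,0]]])

```text
time_s: 12.02
ee_pos: [0.5603, 0.1709, 0.1778]
eef_rot: [-3.142, -0.0, -0.095]
wrist_force: [0.3, -0.6, -2.5]
gripper_width: 0.0235
```

Request:
apply_moves(deltas=[[[0,0,0.0005,0,0,0],[0,0,0.0005,0,0,0],[0,0,0.0005,0,0,0],[0,0,0,0,0,0],[0,0,0,0,0,0],[0,0,0,0,0,0],[0,0,0,0,0,0],[0,0,0,0,0,0],[0,0,0,0,0,0],[0,0,0,0,0,0]]])

```text
time_s: 12.85
ee_pos: [0.5603, 0.1709, 0.1763]
eef_rot: [-3.142, 0.0, -0.095]
wrist_force: [-0.0, -0.6, -1.4]
gripper_width: 0.0237
```

```bash
python3 - <<'E'
from h import *
a=snap('scene'); s=monitor.state();print(s['ee_pos'],s['wrist_force'],s['wrist_torque'])
save(a,'mid.png',(310,170,400,260),6)
E
```

```text
[0.56026192 0.17092394 0.17628296] [-0.78571165  0.24600459 -2.0051375 ] [-0.03997879 -0.01012147 -0.00660737]
```

View pics/mid.png

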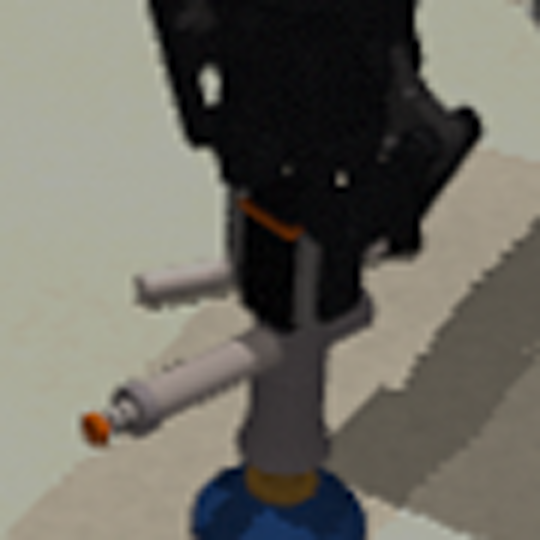

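The rod is coming out: tip at (97,428), barrel end at (135,405). There is no nose contact yet, so I continue in small steps.

Request:
apply_moves(deltas=[[[0,0,0.0005,0,0,0],[0,0,0.0005,0,0,0],[0,0,0,0,0,0],[0,0,0,0,0,0],[0,0,0,0,0,0],[0,0,0,0,0,0],[0,0,0,0,0,0],[0,0,0,0,0,0],[0,0,0,0,0,0],[0,0,0,0,0,0]]])

```text
time_s: 13.73
ee_pos: [0.5603, 0.1709, 0.1753]
eef_rot: [3.142, 0.0, -0.095]
wrist_force: [-1.0, -0.4, -1.4]
gripper_width: 0.0237
```

Request:
apply_moves(deltas=[[[0,0,0.0005,0,0,0],[0,0,0.0005,0,0,0],[0,0,0,0,0,0],[0,0,0,0,0,0],[0,0,0,0,0,0],[0,0,0,0,0,0],[0,0,0,0,0,0],[0,0,0,0,0,0],[0,0,0,0,0,0],[0,0,0,0,0,0]]])

```text
time_s: 14.57
ee_pos: [0.5603, 0.1709, 0.1744]
eef_rot: [-3.142, -0.0, -0.095]
wrist_force: [-1.2, 0.3, 3.7]
gripper_width: 0.0236
```

Request:
apply_moves(deltas=[[[0,0,0.0005,0,0,0],[0,0,0.0005,0,0,0],[0,0,0,0,0,0],[0,0,0,0,0,0],[0,0,0,0,0,0],[0,0,0,0,0,0],[0,0,0,0,0,0],[0,0,0,0,0,0],[0,0,0,0,0,0],[0,0,0,0,0,0]]])

```text
time_s: 15.4
ee_pos: [0.5604, 0.1709, 0.1735]
eef_rot: [-3.141, -0.0, -0.095]
wrist_force: [-2.6, -0.6, 5.1]
gripper_width: 0.0236
```

```bash
python3 -c "
from h import *
s=monitor.state();print(s['ee_pos'],s['wrist_force'],s['wrist_torque'])"
```

```text
[0.56038748 0.17092823 0.17353445] [-2.55010884 -0.59058548  5.11737923] [-0.05725285  0.33719635 -0.05823405]
```

Request:
apply_moves(deltas=[[[-0.0002,0,0,0,0,0],[-0.0002,0,0,0,0,0],[0,0,0,0,0,0],[0,0,0,0,0,0],[0,0,0,0,0,0],[0,0,0,0,0,0],[0,0,0,0,0,0],[0,0,0,0,0,0],[0,0,0,0,0,0],[0,0,0,0,0,0]]], newtons=100)

```text
time_s: 16.23
ee_pos: [0.5603, 0.1709, 0.1736]
eef_rot: [-3.141, -0.001, -0.095]
wrist_force: [-0.1, -0.6, 5.8]
gripper_width: 0.023
```

```bash
python3 - <<'E'
from fit import *
s=monitor.state();p=s['ee_pos'];print(p,s['wrist_force'],s['wrist_torque'])
a=snap('scene'); P=cloud(a);F=P.reshape(-1,3);b=p[2]-.0623;c=(.560,.1705)
for lo,hi in((b+.012,b+.024),(b+.024,b+.038)): print('gauge',fit(F,c,lo,hi,.013,.03),sil(a,P,c,lo,hi,.03))
save(a,'press.png',(310,170,400,260),6)
E
```

```text
[0.56025642 0.17094457 0.1736012 ] [-0.1327332  -0.58872488  5.7571491 ] [-0.22816224  0.03568703  0.0270971 ]
gauge (array([0.5599, 0.1702]), 65, np.float64(0.0012)) (np.float64(-0.0), np.float64(0.0003), 6)
gauge (array([0.5597, 0.1698]), 63, np.float64(0.0012)) (np.float64(-0.0001), np.float64(0.0007), 6)
```

View pics/press.png

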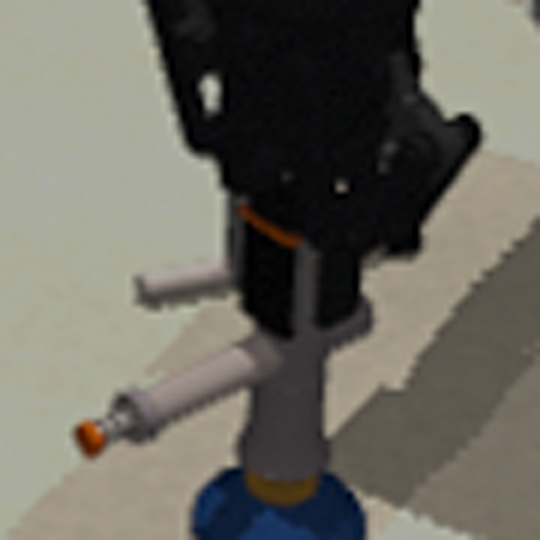

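The gauge is upright and centred, the rod out further (tip at (92,437)), and the side force is gone. Pressing on.

Request:
apply_moves(deltas=[[[0,0,0.0004,0,0,0],[0,0,0.0004,0,0,0],[0,0,0,0,0,0],[0,0,0,0,0,0],[0,0,0,0,0,0],[0,0,0,0,0,0],[0,0,0,0,0,0],[0,0,0,0,0,0],[0,0,0,0,0,0],[0,0,0,0,0,0]]])

```text
time_s: 17.12
ee_pos: [0.5603, 0.171, 0.173]
eef_rot: [-3.141, -0.001, -0.095]
wrist_force: [-0.7, -1.5, 7.4]
gripper_width: 0.0231
```

```bash
python3 -c "
from h import *
for i in range(3):
  optics.snapshot('top');s=monitor.state();print(s['ee_pos'],s['wrist_force'],s['wrist_torque'])"
```

```text
[0.56027968 0.17094504 0.17302664] [-1.0189572  -0.69049558  7.17262459] [-0.23410017  0.19373234  0.04531811]
[0.56030963 0.17093499 0.17303645] [-0.83637544 -1.40630424  7.75351574] [-0.23284681  0.20801272  0.01458378]
[0.56030308 0.17094884 0.17305661] [-0.89944945 -1.19978237  8.2089164 ] [-0.24578821  0.14255471  0.03028971]
```

Request:
apply_moves(deltas=[[[0,0,0.0004,0,0,0],[0,0,0.0004,0,0,0],[0,0,0,0,0,0],[0,0,0,0,0,0],[0,0,0,0,0,0],[0,0,0,0,0,0],[0,0,0,0,0,0],[0,0,0,0,0,0],[0,0,0,0,0,0],[0,0,0,0,0,0]]])

```text
time_s: 18.1
ee_pos: [0.5603, 0.171, 0.1725]
eef_rot: [-3.141, -0.001, -0.095]
wrist_force: [-1.5, -1.8, 10.2]
gripper_width: 0.0228
```

```bash
python3 -c "
from h import *
for i in range(4):
  optics.snapshot('top');s=monitor.state();print(s['ee_pos'],s['wrist_force'],s['wrist_torque'])"
```

```text
[0.56030391 0.17096694 0.1724706 ] [-1.55268326 -1.8430289   9.92570234] [-0.26302008  0.37145189  0.04042485]
[0.56032265 0.17093515 0.17245458] [-1.78054832 -1.08417692  9.83183962] [-0.31452324  0.39984142  0.01046844]
[0.56032315 0.17094223 0.17248105] [-2.20312754 -1.97162389  9.73982521] [-0.27216994  0.4183158   0.0174173 ]
[0.56032697 0.17097548 0.17247437] [-1.94533723 -2.05681613  9.74747482] [-0.24680384  0.37881501 -0.01599511]
```

Request:
apply_moves(deltas=[[[0,0,0.0001,0,0,0],[0,0,0,0,0,0],[0,0,0,0,0,0],[0,0,0,0,0,0],[0,0,0,0,0,0],[0,0,0,0,0,0],[0,0,0,0,0,0],[0,0,0,0,0,0],[0,0,0,0,0,0],[0,0,0,0,0,0]]])

```text
time_s: 19.13
ee_pos: [0.5603, 0.171, 0.1724]
eef_rot: [-3.141, -0.001, -0.095]
wrist_force: [-2.8, -1.3, 10.0]
gripper_width: 0.0229
```

Request:
apply_moves(deltas=[[[0,0,0,0,0,0],[0,0,0,0,0,0],[0,0,0,0,0,0],[0,0,0,0,0,0],[0,0,0,0,0,0],[0,0,0,0,0,0],[0,0,0,0,0,0],[0,0,0,0,0,0],[0,0,0,0,0,0],[0,0,0,0,0,0]]])

```text
time_s: 19.97
ee_pos: [0.5603, 0.1709, 0.1724]
eef_rot: [-3.141, -0.001, -0.095]
wrist_force: [-1.3, -1.3, 10.3]
gripper_width: 0.0227
```

Request:
apply_moves(deltas=[[[0,0,0,0,0,0],[0,0,0,0,0,0],[0,0,0,0,0,0],[0,0,0,0,0,0],[0,0,0,0,0,0],[0,0,-0.001,0,0,0],[0,0,-0.002,0,0,0],[0,0,-0.003,0,0,0],[0,0,-0.003,0,0,0],[0,0,-0.003,0,0,0]]])

```text
time_s: 20.8
ee_pos: [0.5596, 0.1709, 0.1833]
eef_rot: [3.141, 0.001, -0.095]
wrist_force: [-0.4, 0.5, -1.9]
gripper_width: 0.0231
```

Request:
apply_moves(deltas=[[[0,0,-0.004,0,0,0],[0,0,-0.005,0,0,0],[0,0,-0.005,0,0,0],[0,0,-0.008,0,0,0],[0,0,-0.01,0,0,0],[0,0,-0.01,0,0,0],[0,0,-0.01,0,0,0],[0,0,-0.005,0,0,0],[0,0,0,0,0,0],[0,0,0,0,0,0]]])

```text
time_s: 21.63
ee_pos: [0.5599, 0.171, 0.2407]
eef_rot: [-3.142, -0.0, -0.095]
wrist_force: [0.3, -0.6, -2.0]
gripper_width: 0.0232
```

```bash
python3 - <<'E'
from fit import *
s=monitor.state();p=s['ee_pos'];print(p,s['eef_rot'],s['wrist_force'],s['wrist_torque'])
a=snap('scene'); P=cloud(a);F=P.reshape(-1,3);b=p[2]-.0623;c=(.560,.1705)
for lo,hi in((b+.012,b+.024),(b+.024,b+.038)): print('gauge',fit(F,c,lo,hi,.013,.03),sil(a,P,c,lo,hi,.03))
Q=F[(np.hypot(F[:,0]-.56,F[:,1]-.1705)<.025)&(F[:,2]>.15)];print('mouth zmin',Q[:,2].min(),'expected',b)
save(a,'lift.png',(300,140,410,250),5)
E
```

```text
[0.55988942 0.17095475 0.24074539] [-3.14152288e+00 -3.18482940e-04 -9.51574994e-02] [ 0.31544746 -0.57709239 -1.99478599] [-0.0050287   0.01278536  0.05721476]
gauge (array([0.5587, 0.1697]), 64, np.float64(0.0013)) (np.float64(0.0005), np.float64(0.0012), 5)
gauge (array([0.5591, 0.1698]), 77, np.float64(0.0013)) (np.float64(-0.0003), np.float64(0.0002), 6)
mouth zmin 0.179172199365609 expected 0.17844538681820882
```

View pics/lift.png

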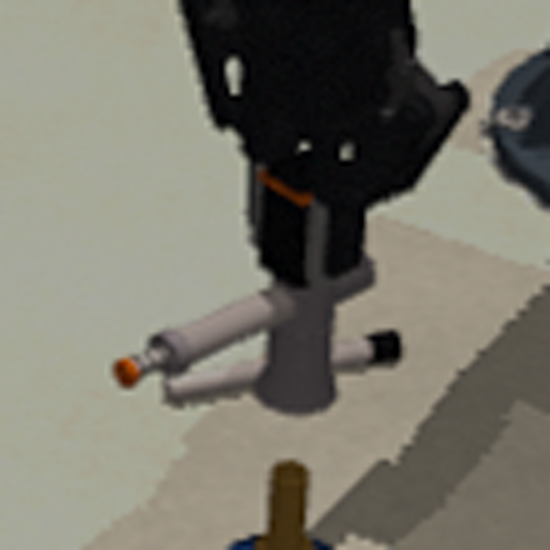

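Gauge hangs upright, rod out (tip at (127,370)). Returning to the rest.

Request:
apply_moves(deltas=[[[0,0.01,0,0,0,0],[0,0.02,0,0,0,0],[0,0.025,0,0,0,0],[0,0.025,0,0,0,0],[0,0.025,0,0,0,0],[0,0.025,0,0,0,0],[0,0.025,0,0,0,0],[0,0.025,0,0,0,0],[0,0.025,0,0,0,0],[0,0.025,0,0,0,0]]])

```text
time_s: 22.52
ee_pos: [0.5372, -0.0597, 0.2401]
eef_rot: [3.142, 0.001, -0.095]
wrist_force: [0.4, -0.8, -2.3]
gripper_width: 0.0229
```

Request:
apply_moves(deltas=[[[0,0.025,0,0,0,0],[0,0.025,0,0,0,0],[0,0.025,0,0,0,0],[0,0.025,0,0,0,0],[0,0.022,0,0,0,0],[0,0.014,0,0,0,0],[0,0.0077,0,0,0,0],[0,0,0,0,0,0],[0,0,0,0,0,0],[0,0,0,0,0,0]]])

```text
time_s: 23.35
ee_pos: [0.5244, -0.2001, 0.2405]
eef_rot: [-3.141, 0.0, -0.094]
wrist_force: [0.4, 0.2, -1.9]
gripper_width: 0.0232
```

Request:
apply_moves(deltas=[[[0,0.001,0.01,0,0,0],[0,0,0.02,0,0,0],[0,0,0.025,0,0,0],[0,0,0.025,0,0,0],[0,0,0.025,0,0,0],[0,0,0.02,0,0,0],[0,0,0.01,0,0,0],[0,0,0.005,0,0,0],[0,0,0,0,0,0],[0,0,0,0,0,0]]])

```text
time_s: 24.18
ee_pos: [0.5248, -0.2021, 0.1013]
eef_rot: [3.141, -0.001, -0.095]
wrist_force: [-0.3, 0.8, -1.6]
gripper_width: 0.023
```

Request:
apply_moves(deltas=[[[0,0,0.004,0,0,0],[0,0,0.004,0,0,0],[0,0,0.004,0,0,0],[0,0,0.004,0,0,0],[0,0,0.003,0,0,0],[0,0,0.003,0,0,0],[0,0,0.003,0,0,0],[0,0,0,0,0,0],[0,0,0,0,0,0],[0,0,0,0,0,0]]])

```text
time_s: 25.02
ee_pos: [0.5244, -0.2021, 0.0757]
eef_rot: [3.142, -0.0, -0.095]
wrist_force: [0.5, 0.1, -2.5]
gripper_width: 0.023
```

Request:
apply_moves(deltas=[[[0,-0.001,0.001,0,0,0],[0,0,0.001,0,0,0],[0,0,0.001,0,0,0],[0,0,0.001,0,0,0],[0,0,0.001,0,0,0],[0,0,0.001,0,0,0],[0,0,0,0,0,0],[0,0,0,0,0,0],[0,0,0,0,0,0],[0,0,0,0,0,0]]])

```text
time_s: 25.85
ee_pos: [0.5244, -0.2011, 0.0696]
eef_rot: [3.142, -0.0, -0.095]
wrist_force: [-0.2, -0.5, -2.4]
gripper_width: 0.0234
```

Request:
apply_moves(deltas=[[[0,0,0.0005,0,0,0],[0,0,0.0005,0,0,0],[0,0,0.0005,0,0,0],[0,0,0,0,0,0],[0,0,0,0,0,0],[0,0,0,0,0,0],[0,0,0,0,0,0],[0,0,0,0,0,0],[0,0,0,0,0,0],[0,0,0,0,0,0]]])

```text
time_s: 26.68
ee_pos: [0.5245, -0.2011, 0.0683]
eef_rot: [3.141, -0.0, -0.095]
wrist_force: [-1.5, -0.1, 5.1]
gripper_width: 0.023
```

Seated on the floor. Releasing.

Request:
apply_moves(deltas=[[[0,0,-0.0002,0,0,0],[0,0,0,0,0,0],[0,0,0,0,0,0],[0,0,0,0,0,0],[0,0,0,0,0,0],[0,0,0,0,0,0],[0,0,0,0,0,0],[0,0,0,0,0,0],[0,0,0,0,0,0],[0,0,0,0,0,0]]], gripper=0.035, newtons=40)

```text
time_s: 27.52
ee_pos: [0.5244, -0.2011, 0.0683]
eef_rot: [-3.142, 0.0, -0.095]
wrist_force: [0.6, 0.3, 0.7]
gripper_width: 0.0348
```

Request:
apply_moves(deltas=[[[0,0,0,0,0,0],[0,0,0,0,0,0],[0,0,0,0,0,0],[0,0,0,0,0,0],[0,0,0,0,0,0],[0,0,-0.005,0,0,0],[0,0,-0.01,0,0,0],[0,0,-0.02,0,0,0],[0,0,-0.02,0,0,0],[0,0,-0.02,0,0,0]]], gripper=0.07)

```text
time_s: 28.35
ee_pos: [0.5244, -0.2011, 0.1451]
eef_rot: [3.141, -0.0, -0.095]
wrist_force: [0.4, -0.2, -0.4]
gripper_width: 0.07
```

Request:
apply_moves(deltas=[[[0,0,-0.025,0,0,0],[0,0,-0.025,0,0,0],[0,0,-0.025,0,0,0],[-0.025,0.02,0,0,0,0],[-0.025,0.02,0,0,0,0],[-0.025,0.02,0,0,0,0],[-0.025,0.02,0,0,0,0],[-0.025,0.02,0,0,0,0],[0,0,0,0,0,0],[0,0,0,0,0,0]]])

```text
time_s: 29.18
ee_pos: [0.3897, -0.2894, 0.2193]
eef_rot: [3.141, -0.001, -0.098]
wrist_force: [1.1, -0.2, 0.4]
gripper_width: 0.0701
```

```bash
python3 - <<'E'
from fit import *
a=snap('scene');F=cloud(a).reshape(-1,3);b=(.524,-.2005)
s=monitor.state();print(s['ee_pos'],s['wrist_force'])
Q=F[(np.hypot(F[:,0]-.525,F[:,1]+.2005)<.025)&(F[:,2]>.1)];print('top z',np.percentile(Q[:,2],95),Q.mean(0))
A=cv2.resize(a['image'][120:360,180:460,::-1],None,fx=2.8,fy=2.4,interpolation=2);cv2.imwrite('pics/end.png',A)
E
```

```text
[ 0.39050194 -0.28894672  0.21916971] [0.30051718 0.12873085 0.91344206]
top z 0.1127912742683574 [ 0.52753232 -0.19778009  0.10816244]
```

View pics/end.png

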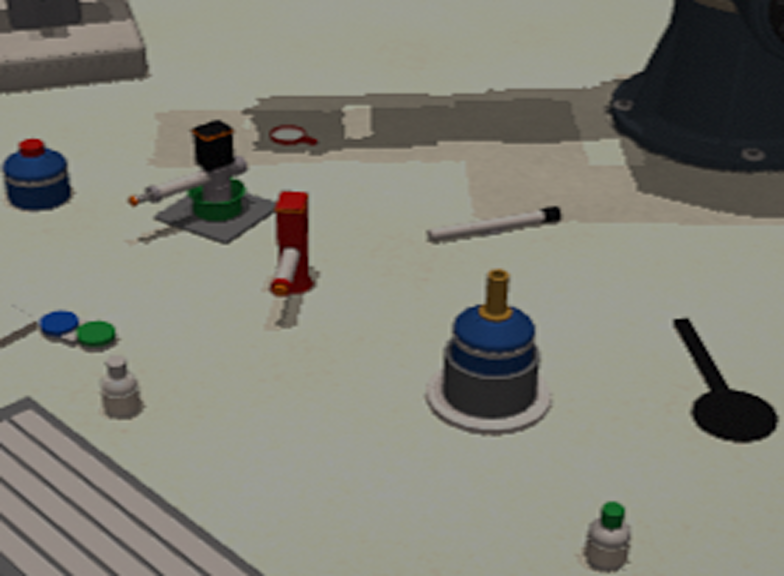

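The gauge stands upright in the green rest at (215,185), with the rod out (tip at (133,200)). The arm is clear and everything else is where it was. Handing in.

```bash
python3 -c "
from rig import ctrl; print(ctrl.sign_off())"
```

```text
the job is handed in; nothing more can be done
None
```

The gauge was pressed onto the valve stem, the rod came out, and the gauge is back upright in its green rest. The job is handed in at about 29 s of the 72 s allowed.

- **Pressing:** The wrist force rose by about 11.5–12 N. The tool went down about 2.9 mm after first contact, so the nose was about half-way in and well short of its stop. I held that for more than 2 s.
- **Rod:** It came out and was still out in the last picture.
- **Last checks:** In the last picture the gauge is upright, with its grip top at about 0.11 m as at the start. The gripper is clear of it, and the red look-alike and the other things look unmoved.
- **What disagreed:** A side force of about 2.6 N appeared part-way through pressing. I cleared it with a 0.4 mm shift and a firmer grip (60 N to 100 N), but at full press about 1.5–2.8 N remained. The two cameras also differed by about 3 mm in x, so I used relative measurements for the alignment.

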